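# Close the sample chamber with its bayonet lid

## Task

Close the metal sample chamber with its bayonet lid: lower the lid until its two lugs drop into the slots of the collar, press it down against the spring, twist it clockwise about a quarter turn to the stop and let it spring up into the lock, then let go. Feel for the slots and the stop and never force it (stay below 60 N on the chamber), and leave the bottle, the vial and the dish where they stand.

Things in the scene. Friction and masses are not known exactly. Their poses are not given: they have to be found in the camera images.
- lid_grip (a point): Centre of the black bar handle of the loose bayonet lid, which stands upright on the worktop. Bar 58 mm long (along x), 14 mm thick (along y), its top 14 mm above this point. Below the bar a round aluminium flange, 74 mm across, 14 to 20 mm below this point. z is up. The whole lid weighs about 0.16 kg and is the same when turned half round.
- lid_foot (a point): Centre of the underside of the lid's round plug, 52 mm below the handle centre, axes as lid_grip. Plug 40 mm across, foot chamfered 3 mm. Two steel lugs stick out of it along +x and -x (under the ends of the bar) to 27 mm from the axis, 8 mm wide, 12 to 17 mm above this point.
- chamber: Round steel sample chamber fixed to the worktop, 100 mm across at its foot, 80 mm high, with a brass hose port toward its +x and a knurled aluminium collar 74 mm across as its rim. Origin on its axis at the worktop, z up. All handle heights told below are those of lid_grip above this origin.
- chamber_rim (a point): Centre of the collar's top, 80 mm up; bore 43 mm, two opposite lug slots 11 to 15 mm wide. The collar is fixed at an unknown bearing: the slots lie up to 0.45 rad either way from this frame's +x and -x; find them by sight or feel. Lugs enter within about 0.07 rad of the slot's middle. Lugs resting on the rim: handle at 120 mm; in the slots, on the spring: 112 mm.
- chamber_lock (a point): Point on the axis 73 mm up, at the lock notches' roof. Pressing from 112 mm takes 5 N, 0.6 N more per mm; hard bottom at 101 mm. Below 105 mm the lugs are under the lip: twist clockwise (from above). Notch middle 1.31 rad from slot middle, 0.07 rad play either way; hard stop at the play's end. Let up there, the lid rises to 108 mm, locked; short of it, it stays at 105 mm.
- amber_bottle: Brown bottle with an orange cap, 60 mm across, 122 mm high, bystander; origin at its underside.
- vial: Small vial with a yellow cap, 27 mm across, 56 mm high, bystander; origin at its underside.
- petri: Flat round dish, 90 mm across, 15 mm high, bystander; origin at its underside.
Mind the look-alikes: they are no part of the job. Leave any blue or turquoise look-alike of the part that bears lid_grip alone.

How it is judged:
By the outcome, as a careful person would: the job done as asked, in the order asked, and still so for the second after the job is handed in, with the robot touching nothing.
It also fails if it takes over 72 s, if anything falls off the work surface, if the arm or the gripper's body presses on something with over 40 N, if the wrist force passes 120 N, or if a joint passes its speed limit or range.

## Robot

A 6-joint arm with a two-finger parallel gripper is mounted at the origin on a cart in front of the work surface, level with it; the furniture and walls round the work are solid. World frame = base frame: x ahead of the robot, y to its left, z up, the work surface at z = 0. Lengths are in m, angles in rad, forces in N, time in s.
With the tool pointing down it reaches from about 0.275 to 0.85 m from the base axis. Payload 19 kg.
Tool frame: the origin (TCP) lies at the very end of the fingers, on their centre line; the grasp point (between the pads) lies 19 mm behind it (bot.hold_point_z is the distance from the TCP to the grasp point, in m); z points along the fingers, y is the direction in which the jaws open and shut (so a half turn about z gives the same grasp; the last joint's range is limited). The gripper opens to 85 mm and grips with 20 to 120 N. Pads are 22 mm wide; open, the fingers measure 114 mm over their backs; the gripper's body (76 mm by 85 mm) begins 54 mm behind the grasp point. The pads swing forward as they close: fully open they stand 13 mm farther back than shut.
Start: joints at [1.006, 0.15, 1.437, -0, 1.554, -0.134], TCP at [0.24, 0.522, 0.231] pointing down, gripper open.
Joint ranges: [-2.8, 2.8], [-0.68, 2.1], [0.12, 2.68], [-1.39, 4.53], [0.16, 2.79], [-2.81, 2.81]. Speed limits (rad/s): [1.89, 1.89, 2.22, 3.01, 3.01, 3.01].

## Interface

Orientations are given as a rotation vector (axis times angle).
In Python, from station import bot gives the robot as it stands.
- The arm moves only by the shell command python3 -m inch 'ROWS' [OPENING] [FORCE]. ROWS is JSON, a list of rows, each a list of 6 numbers: the shift along the tool's x, y, z in mm, then the turn, a rotation vector about the tool's x, y, z in degrees. In form: [[tx, ty, tz, rx, ry, rz], ...]. A call has 1 to 10 rows; each row shifts and turns the commanded pose from where the row before left it, along the tool's axes as they then stand; what a row does not reach is not made up. A row lasts 1/8 s, in which the tool goes at most 62.5 mm and 10.7 degrees, less where a joint would pass 70% of its speed; a pose out of reach is approached as far as the arm can. A call is refused whole if a number of a shift passes 62.5 or a number of a turn 10.7, either way. A call with a gripper value outside its range is refused whole. OPENING is the opening, from 0 (shut) to 1 (fully open), set as the call begins (- or left out, the last holds). The fingers move at their own pace and stop on an object; FORCE is the grip in N (left out, the last holds). Time passes only in rows, so rows that do not move let the fingers close. It gives the time, the measured TCP pose, the force and the opening at its end, in the units of the state.
- bot.get_obs(): the state, without advancing time (a new reading comes with each control period).
- bot.capture(name): name is "scene" or "top" or "wrist"; returns (picture, depth): 400x640x3 uint8, red, green, blue; 400x640 float32, m along the optical axis (not along the pixel's ray), 0 where there is no reading.
- bot.camera_model(name): a dict with "K" (3x3 intrinsics, pixels), "D" ([k1, k2, p1, p2, k3] as OpenCV has them; the pictures are not rectified), "xyz" and "attitude" of the camera in the world. Camera axes: x right, y down, z forward; pixel columns grow to the right and rows downward; lengths in m; the calibration is good to about 2 mm. A picture is of the moment at which its call begins: read the wrist's pose just before it. camera_model takes no time and is no camera call; for the wrist camera it gives the pose at the moment of the call.
- bot.finish_job(): hands the job in, once; it reports no verdict.
Trained networks look in the newest picture that a camera, given by its name, has taken for a name from the list of things; names that differ only in an ending like _2 or _b are one class to them, and where a whole thing is asked for, a point or a joint stands for the part that bears it (a point fixed in the world has none). Each returns a list of dicts, best first, with "confidence" (0 to 1); they miss things now and then, are a little off and sometimes report something else, mostly with a low value. They report only what shows in the picture. A call takes as long as a camera call. They do not tell look-alikes from the thing itself.
- bot.find_in(camera, thing): "at" ([column, row] in pixels, amid what is visible of it).
- bot.regions_of(camera, thing): "mask" (400x640 bool, what is visible of it) and "at" ([column, row] in pixels, amid what is visible of it).
The state is a dict: "t": time; "joint_positions": joint angles; "qvel": joint speeds; "joint_torque": joint torques, N m; "tool_pos": TCP position; "orientation": TCP orientation; "wrist_force": force on the tool from outside, world axes, zero at the start; "moment": the same for the moment, N m; "grip_width": finger opening in m.
Only numpy, scipy, OpenCV 4.12 (cv2) and the standard library are available. Lean on these libraries where they do the work, as an engineer would, in place of code of your own. Each camera call takes 0.05 s, during which the arm holds its last target.

## Working session

There is one attempt and no reset: what is moved stays moved. The work goes in short steps, Python scripts to look and compute and a shell command to move; the robot and the scene stay as the last step left them, time stands still between calls to the robot, and variables do not carry over. Pictures are saved under pics/ and viewed, and the job is handed in when it is done.

```bash
ls; mkdir -p pics; cat > h.py <<'E'
import numpy as np, cv2
from scipy.spatial.transform import Rotation as R
from station import bot
def save(name,fn):
    p,d=bot.capture(name); cv2.imwrite('pics/'+fn+'.png',p[:,:,::-1]); np.savez('/tmp/'+fn+'.npz',p=p,d=d); return p,d
def pose(m):
    a=np.array(m['attitude'],float)
    Rm=a if a.shape==(3,3) else (R.from_rotvec(a).as_matrix() if a.size==3 else R.from_quat(a).as_matrix())
    return Rm,np.array(m['xyz'],float)
def rays(m,uv):
    n=cv2.undistortPoints(np.array(uv,float).reshape(-1,1,2),np.array(m['K'],float),np.array(m['D'],float)).reshape(-1,2)
    return np.c_[n,np.ones(len(n))]
def world(m,uv,z):
    Rm,t=pose(m); return (rays(m,uv)*np.array(z).reshape(-1,1))@Rm.T+t
def onplane(m,uv,h):
    Rm,t=pose(m); d=rays(m,uv)@Rm.T; return t+d*((h-t[2])/d[:,2])[:,None]
def proj(m,P):
    Rm,t=pose(m); return cv2.projectPoints((np.array(P,float).reshape(-1,3)-t)@Rm,np.zeros(3),np.zeros(3),np.array(m['K'],float),np.array(m['D'],float))[0].reshape(-1,2)
E
python3 - <<'E'
from h import *
print(bot.get_obs())
for c in ['scene','top','wrist']:
    print(c,bot.camera_model(c)); m=bot.camera_model(c)
    p,d=save(c,c+'0')
    for n in ['lid_grip','chamber','chamber_rim','amber_bottle','vial','petri']:
        for r in bot.find_in(c,n)[:3]:
            u=np.round(r['at']).astype(int); z=d[min(u[1],399),min(u[0],639)]
            print(c,n,round(r['confidence'],2),np.round(r['at']),world(m,[r['at']],[z]).round(3))
print(bot.get_obs()['t'])
E
```

```text
pics
{'t': 0.0, 'joint_positions': array([ 1.00600072e+00,  1.50998083e-01,  1.43799744e+00,  2.20293950e-06,
        1.55379748e+00, -1.33949331e-01]), 'qvel': array([-0.00037522,  0.00019473, -0.00069662, -0.00144371, -0.00100043,
       -0.00072721]), 'joint_torque': array([-3.70781301e-03, -7.13020778e+01, -5.70891881e+01, -4.02157193e-04,
        8.45355447e-03,  7.78826552e-05]), 'tool_pos': array([0.24000804, 0.52225799, 0.2306853 ]), 'orientation': array([-6.71461059e-01, -3.06857406e+00,  1.77017685e-03]), 'wrist_force': array([ 0.29550195, -0.39428879,  0.45288936]), 'moment': array([0.07945553, 0.03371168, 0.03688702]), 'grip_width': 0.08522570061055157}
scene {'K': array([[388.72378762,   0.        , 319.97919672],
       [  0.        , 388.72378762, 201.41483168],
       [  0.        ,   0.        ,   1.        ]]), 'D': array([-0.07492253,  0.        ,  0.        ,  0.        ,  0.        ]), 'xyz': array([ 0.01701063, -0.50848041,  0.70318506]), 'attitude': array([-2.11925105,  0.83313361, -0.37300792])}
scene lid_grip 0.98 [351. 225.] [[ 0.556 -0.017  0.04 ]]
scene li
[... 769 characters left out ...]
62 -0.01   0.065]]
top lid_grip 0.82 [347. 228.] [[ 0.446 -0.006  0.07 ]]
top lid_grip 0.71 [389. 230.] [[ 0.441 -0.136  0.049]]
top chamber_rim 0.6 [299. 201.] [[0.53  0.139 0.056]]
top amber_bottle 0.95 [334. 158.] [[0.655 0.034 0.096]]
top petri 0.85 [419. 263.] [[ 0.343 -0.231  0.02 ]]
wrist {'K': array([[307.67905622,   0.        , 321.76986746],
       [  0.        , 307.67905622, 198.7400178 ],
       [  0.        ,   0.        ,   1.        ]]), 'D': array([-0.00539909,  0.        ,  0.        ,  0.        ,  0.        ]), 'xyz': array([0.17384104, 0.55249376, 0.37365936]), 'attitude': array([2.43357788, 1.56000365, 0.2249887 ])}
wrist vial 0.56 [307. 333.] [[0.437 0.409 0.018]]
1.05
```

View pics/scene0.png

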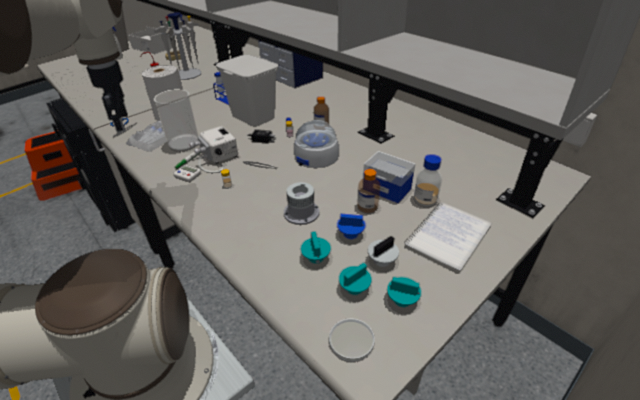

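View pics/top0.png

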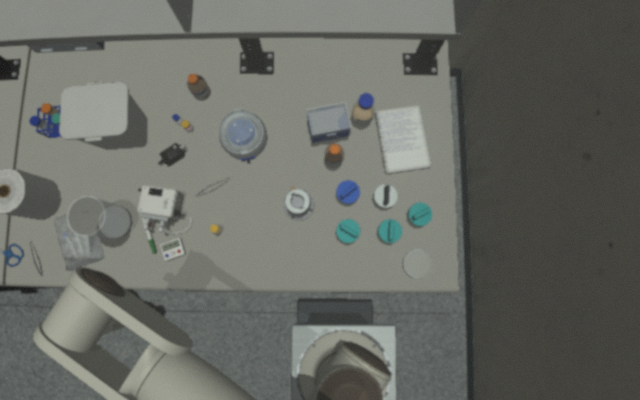

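View pics/wrist0.png

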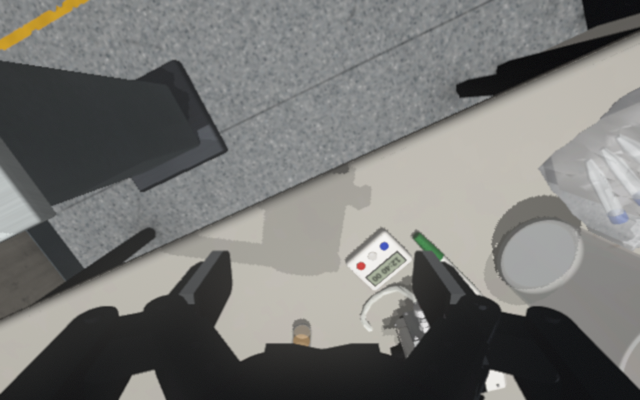

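The real lid is the grey one with the black bar: top (386,195), scene (383,249). The chamber is at top (298,202). The rest are blue or turquoise look-alikes.

```bash
python3 - <<'E'
from h import *
m=bot.camera_model('top'); f=np.load('/tmp/top0.npz'); p,d=f['p'],f['d']
def crop(n,c,r,k,img):
    q=img[c[1]-r:c[1]+r,c[0]-r:c[0]+r]; return cv2.resize(q,None,fx=k,fy=k,interpolation=cv2.INTER_CUBIC)
ps=np.load('/tmp/scene0.npz')['p']
a=np.hstack([crop('',(386,196),20,10,p),crop('',(298,202),20,10,p)])
cv2.imwrite('pics/crops.png',a[:,:,::-1])
b=np.hstack([crop('',(383,250),28,7,ps),crop('',(300,202),28,7,ps)])
cv2.imwrite('pics/crops2.png',b[:,:,::-1])
v,u=np.mgrid[175:216,366:408]; u=u.ravel();v=v.ravel()
W=world(m,np.c_[u,v],d[v,u]); g=p[v,u].astype(int).max(1)
s=(g<60)&(abs(u-386)<14)&(abs(v-195)<14)
print('bar dark', s.sum()); 
P=onplane(m,np.c_[u,v],0.066)[s][:,:2]; c=P.mean(0); e,V=np.linalg.eigh(np.cov((P-c).T)); print(c,V[:,1],np.sqrt(e*12)); print('z',np.percentile(W[s,2],[10,50,90]))
t=W[:,2]>0.02; print('lid all',W[t][:,:2].mean(0),(W[t].min(0)+W[t].max(0))/2,np.ptp(W[t],axis=0))
v,u=np.mgrid[182:224,278:322]; u=u.ravel();v=v.ravel()
W=world(m,np.c_[u,v],d[v,u]); t=W[:,2]>0.065
print('rim',W[t].mean(0),(W[t].min(0)+W[t].max(0))/2,np.ptp(W[t],axis=0))
ms=bot.camera_model('scene'); fs=np.load('/tmp/scene0.npz'); ds=fs['d']; ps=fs['p']
v,u=np.mgrid[225:275,360:405]; u=u.ravel();v=v.ravel(); W=world(ms,np.c_[u,v],ds[v,u]); g=ps[v,u].max(1)
s=(W[:,2]>0.056)&(W[:,2]<.075); P=W[s][:,:2]; c=P.mean(0); e,V=np.linalg.eigh(np.cov((P-c).T)); print('scene bar',s.sum(),W[s].mean(0),V[:,1],np.sqrt(e*12))
v,u=np.mgrid[175:225,275:325]; u=u.ravel();v=v.ravel(); W=world(ms,np.c_[u,v],ds[v,u]); s=W[:,2]>0.073; P=W[s]
print('scene rim',P.mean(0),(P.min(0)+P.max(0))/2,np.ptp(P,axis=0))
E
```

```text
bar dark 0
[nan nan] [nan nan] [nan nan]<stdin>:14: RuntimeWarning: Mean of empty slice.
  ret = um.true_divide(
  avg = a.mean(axis, **keepdims_kw)
<stdin>:14: RuntimeWarning: Degrees of freedom <= 0 for slice
  c *= np.true_divide(1, fact)
  c *= np.true_divide(1, fact)
Traceback (most recent call last):
IndexError: index -1 is out of bounds for axis 0 with size 0
```

View pics/crops.png

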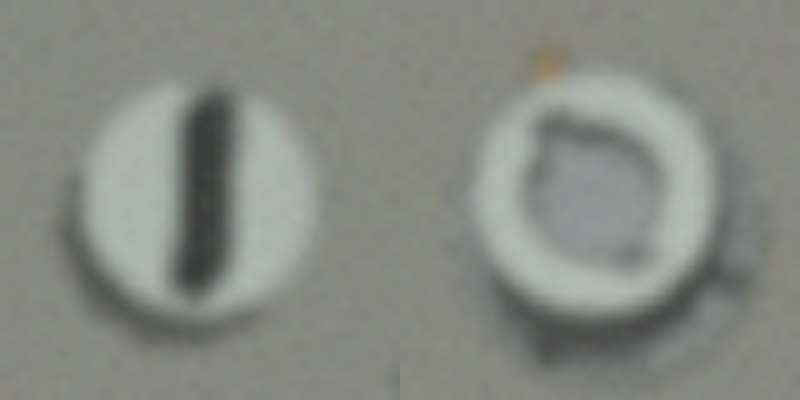

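View pics/crops2.png

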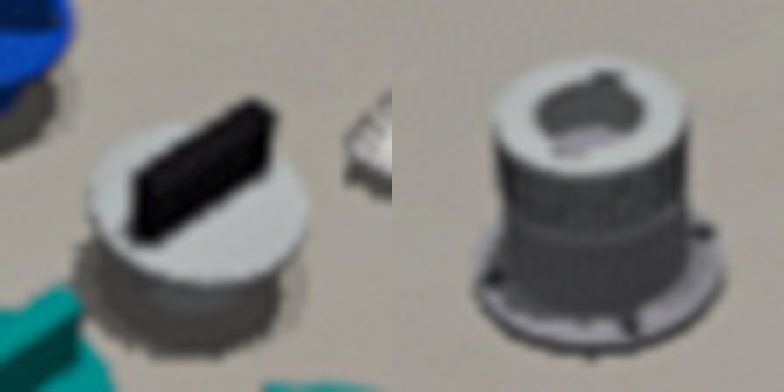

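```bash
cat > a.py <<'E'
from h import *
m=bot.camera_model('top'); f=np.load('/tmp/top0.npz'); p,d=f['p'],f['d']
v,u=np.mgrid[178:216,368:406]; u=u.ravel();v=v.ravel()
W=world(m,np.c_[u,v],d[v,u]); g=p[v,u].astype(int).max(1)
s=(g<110)&(abs(u-386.5)<5)&(abs(v-195)<12)
def ax(P):
    c=P.mean(0); e,V=np.linalg.eigh(np.cov((P-c).T)); return c.round(4),np.arctan2(V[1,1],V[0,1]).round(3),np.sqrt(e*12).round(4)
print('bar',s.sum(),ax(onplane(m,np.c_[u,v],0.066)[s][:,:2]),np.percentile(W[s,2],[10,50,90]))
t=W[:,2]>0.02; print('lid all',W[t][:,:2].mean(0),(W[t].min(0)+W[t].max(0))/2,np.ptp(W[t],axis=0))
s=(g>150)|(t&(g<110)&(abs(u-386.5)<5)); P=onplane(m,np.c_[u,v],0.038)[s]; print('flange',P.mean(0),np.ptp(P,axis=0))
v,u=np.mgrid[182:224,278:322]; u=u.ravel();v=v.ravel()
W=world(m,np.c_[u,v],d[v,u]); g=p[v,u].astype(int).max(1); t=(g>150)
P=onplane(m,np.c_[u,v],0.08)[t]
print('rim',(P.min(0)+P.max(0))/2,np.ptp(P,axis=0),np.median(W[t,2]))
(c,r)=cv2.minEnclosingCircle(P[:,:2].astype(np.float32)); print(c,r)
C=np.array([274.5+0,0])
for q in [(54.5,12),(64,26),(54.7,6.5)]:
    X=onplane(m,[[278+q[0]-40+0,182+q[1]]],0.08 if q[1]!=6.5 else .04)[0]; print(q,X,np.arctan2(X[1]-c[1],X[0]-c[0]))
ms=bot.camera_model('scene'); fs=np.load('/tmp/scene0.npz'); ds=fs['d']; ps=fs['p']
v,u=np.mgrid[225:275,360:405]; u=u.ravel();v=v.ravel(); W=world(ms,np.c_[u,v],ds[v,u])
s=(W[:,2]>0.056)&(W[:,2]<.08); print('scene bar',s.sum(),W[s].mean(0),ax(W[s][:,:2]))
v,u=np.mgrid[175:225,275:325]; u=u.ravel();v=v.ravel(); g=ps[v,u].max(1);W=world(ms,np.c_[u,v],ds[v,u]); s=(W[:,2]>0.074)&(g>150); P=onplane(ms,np.c_[u,v],.08)[s]
print('scene rim',s.sum(),(P.min(0)+P.max(0))/2,np.ptp(P,axis=0),cv2.minEnclosingCircle(P[:,:2].astype(np.float32)))
E
python3 a.py
```

```text
bar 93 (array([ 0.5482, -0.1252]), np.float64(3.063), array([0.0145, 0.0589])) [0.04601244 0.06513081 0.06870372]
lid all [ 0.54535282 -0.12496963] [ 0.46405249 -0.04175073  0.68960193] [0.23976357 0.24592031 1.31488474]
flange [ 0.55164446 -0.12896255  0.038     ] [0.06910098 0.06890633 0.        ]
rim [0.52747436 0.14564613 0.08      ] [0.06971943 0.06908276 0.        ] 0.07993032484390605
(0.5276517271995544, 0.1451159566640854) 0.03655092045664787
(54.5, 12) [0.54700087 0.15791599 0.08      ] 0.5844377364325154
(64, 26) [0.50475639 0.12894703 0.08      ] -2.5267106686744527
(54.7, 6.5) [0.57069738 0.15994518 0.04      ] 0.3317666386502134
scene bar 195 [ 0.52299733 -0.13345715  0.06287656] (array([ 0.523 , -0.1335]), np.float64(-2.999), array([0.0187, 0.1411]))
scene rim 198 [0.48136573 0.14781981 0.08      ] [1.50529273e-01 9.97809914e-02 2.22044605e-16] ((0.4760458469390869, 0.13801166415214539), 0.08071554452180862)
```

```bash
cat >> h.py <<'E'
def yaw(o):
    X=R.from_rotvec(o['orientation']).as_matrix(); return np.arctan2(X[1,0],X[0,0])
def to(P,yw=None):
    o=bot.get_obs(); Rm=R.from_rotvec(o['orientation']).as_matrix()
    print('t',round(o['t'],2),'pos',o['tool_pos'].round(4),'yaw',round(yaw(o),4),'tilt z',Rm[:,2].round(4),'F',o['wrist_force'].round(1),'M',o['moment'].round(2),'w',round(o['grip_width'],4),'q6',o['joint_positions'][5].round(2))
    if P is not None: print('tool delta mm',((np.array(P)-o['tool_pos'])@Rm*1000).round(1))
    if yw is not None:
        d=(yw-yaw(o)+np.pi)%(2*np.pi)-np.pi; print('rz deg',np.degrees(-d).round(2))
E
python3 - <<'E'
from h import *
o=bot.get_obs(); T=R.from_rotvec(o['orientation']).as_matrix(); m=bot.camera_model('wrist'); Rm,t=pose(m)
print('cam in tool',((t-o['tool_pos'])@T).round(4),'axis in tool',(T.T@Rm).round(3))
to([.47,.145,.23],3.06)
E
python3 -m inch '[[0,0,0,0,0,-10],[0,0,0,0,0,-10]]'; python3 -c "
from h import *
to([.43,.145,.23],3.06)"
```

```text
cam in tool [ 0.0728 -0.0004 -0.1424] axis in tool [[-0.    -0.959 -0.284]
 [ 1.     0.    -0.001]
 [ 0.001 -0.284  0.959]]
t 1.05 pos [0.2401 0.5224 0.2313] yaw 2.7108 tilt z [-0.e+00 -1.e-04 -1.e+00] F [-0.  -0.1  0.5] M [ 0.   -0.02 -0.02] w 0.0852 q6 -0.13
tool delta mm [-366.5 -246.9    1.3]
rz deg -20.01
t: 1.3
tool_pos: [0.2401, 0.5224, 0.2313]
orientation: [-0.119, -3.139, 0.0]
wrist_force: [-0.2, -0.6, -0.7]
grip_width: 0.0853
t 1.3 pos [0.2401 0.5224 0.2313] yaw 3.0655 tilt z [-0.e+00 -1.e-04 -1.e+00] F [-0.2 -0.6 -0.7] M [-0.02 -0.02  0.03] w 0.0853 q6 -0.49
tool delta mm [-218.  -361.9    1.3]
rz deg 0.32
```

```bash
python3 -c "
from h import *
to([.55,.145,.23],3.06)"
python3 -m inch '[[-35,-45,0,0,0,0],[-35,-45,0,0,0,0],[-35,-45,0,0,0,0],[-35,-45,0,0,0,0],[-35,-45,0,0,0,0],[-35,-45,0,0,0,0],[-35,-45,0,0,0,0],[-35,-36,0,0,0,0],[-35,0,0,0,0,0],[-22,0,0,0,0,0]]'
python3 - <<'E'
from h import *
to([.55,.145,.23],3.06)
m=bot.camera_model('wrist');p,d=save('wrist','w1')
np.save('/tmp/w1m.npy',m,allow_pickle=True)
print(proj(m,[.5275,.1452,.08]))
for r in bot.find_in('wrist','chamber_rim'): print(r, onplane(m,[r['at']],.08))
E
```

```text
t 1.3 pos [0.2401 0.5224 0.2313] yaw 3.0655 tilt z [-0.e+00 -1.e-04 -1.e+00] F [-0.2 -0.6 -0.7] M [-0.02 -0.02  0.03] w 0.0853 q6 -0.49
tool delta mm [-337.7 -352.8    1.3]
rz deg 0.32
t: 2.55
tool_pos: [0.5487, 0.1442, 0.2311]
orientation: [-0.131, -3.139, 0.0]
wrist_force: [-1.0, 1.1, -0.3]
grip_width: 0.0857
t 2.55 pos [0.5487 0.1442 0.2311] yaw 3.0584 tilt z [-1.e-04 -1.e-04 -1.e+00] F [-1.   1.1 -0.3] M [-0.01  0.    0.06] w 0.0857 q6 -1.37
tool delta mm [-1.3  0.9  1.1]
rz deg -0.09
[[321.30800385 163.81343449]]
{'at': [320.6, 152.8], 'confidence': 0.66} [[0.51689295 0.14541232 0.08      ]]
```

View pics/w1.png

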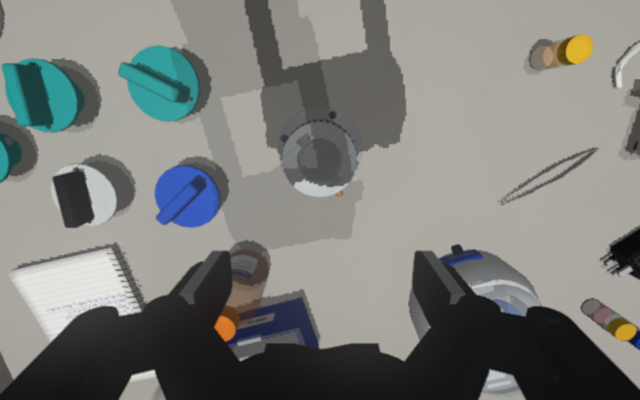

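The wrist picture shows the chamber at about (320,155), partly shadowed, and the real lid at (80,195). I'll rectify the rim plane to read the bore centre and the slots.

```bash
python3 - <<'E'
from h import *
m=np.load('/tmp/w1m.npy',allow_pickle=True).item(); p=np.load('/tmp/w1.npz')['p']; d=np.load('/tmp/w1.npz')['d']
def warp(h,c,r=.06,n=500):
    g=np.linspace(-r,r,n); X,Y=np.meshgrid(g,g) # col -> -y, row -> -x
    P=np.stack([c[0]-Y,c[1]-X,np.full_like(X,h)],-1).reshape(-1,3)
    uv=proj(m,P).reshape(n,n,2).astype(np.float32)
    return cv2.remap(p,uv,None,cv2.INTER_CUBIC)
q=warp(.08,(.5275,.1452)); 
q=np.clip((q.astype(float)/255)**.6*255,0,255).astype(np.uint8)
cv2.circle(q,(250,250),int(.037/.12*500),(255,0,0),1); cv2.circle(q,(250,250),int(.0215/.12*500),(255,255,0),1)
cv2.imwrite('pics/w1warp.png',q[:,:,::-1])
v,u=np.mgrid[100:210,260:380]; u=u.ravel();v=v.ravel(); W=world(m,np.c_[u,v],d[v,u]); s=abs(W[:,2]-.08)<.005
print(s.sum(),np.median(W[s,2]),cv2.minEnclosingCircle(W[s][:,:2].astype(np.float32)),W[s].mean(0))
# fit center from rim depth mask: outer boundary
P=W[s][:,:2]; print((P.min(0)+P.max(0))/2,np.ptp(P,axis=0))
im=np.zeros((400,640),np.uint8); im[v[s],u[s]]=255; im=cv2.resize(im[100:210,260:380],None,fx=4,fy=4,interpolation=0); cv2.imwrite('pics/w1d.png',im)
E
```

```text
2720 0.0796796616044568 ((0.5237830877304077, 0.14301332831382751), 0.03733867034316063) [0.52269511 0.14331909 0.07960683]
[0.52325878 0.14288836] [0.07291712 0.07417028]
```

View pics/w1warp.png

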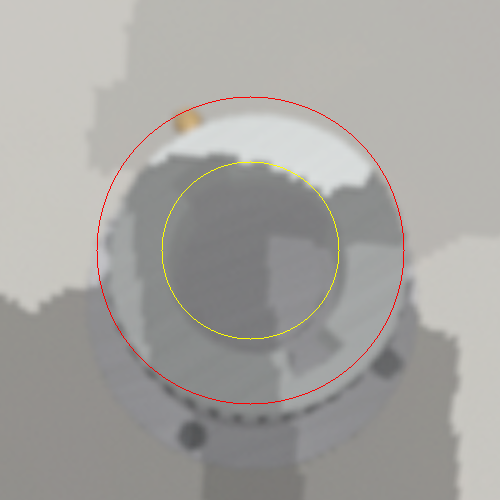

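View pics/w1d.png

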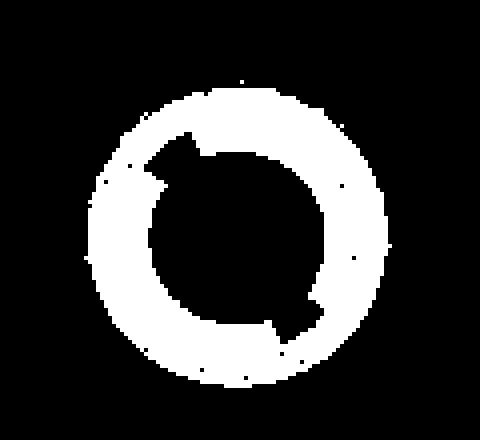

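```bash
python3 - <<'E'
from h import *
from scipy.optimize import least_squares
m=np.load('/tmp/w1m.npy',allow_pickle=True).item(); f=np.load('/tmp/w1.npz'); p,d=f['p'],f['d']
v,u=np.mgrid[100:210,260:380]; sh=u.shape; u=u.ravel();v=v.ravel(); W=world(m,np.c_[u,v],d[v,u]); s=(abs(W[:,2]-.08)<.005)
mask=cv2.medianBlur((s.reshape(sh)*255).astype(np.uint8),3)
cs,h=cv2.findContours(mask,cv2.RETR_CCOMP,cv2.CHAIN_APPROX_NONE)
for c in cs:
    if len(c)<100: continue
    P=onplane(m,c.reshape(-1,2)+[260,100],.0797)[:,:2]
    f=lambda q,P=P: np.hypot(P[:,0]-q[0],P[:,1]-q[1])-q[2]
    r=least_squares(f,[.5237,.143,.03],loss='soft_l1',f_scale=.0005); print(len(c),r.x.round(4))
C=np.array([.5237,.143])
P=onplane(m,np.c_[u,v],.0797)[:,:2]-C; rr=np.hypot(*P.T); a=np.arctan2(P[:,1],P[:,0])
t=(rr>.0232)&(rr<.0265)&(mask.ravel()==0)
for k in (0,1):
    tt=t&((P[:,0]>0)==(k==0)); b=a[tt] if k==0 else (a[tt]+np.pi+np.pi)%(2*np.pi)-np.pi
    print(k,b.mean(),np.percentile(b,[2,98]))
# port
g=p[v,u].astype(int); o=(g[:,0]-g[:,2]>50); X=onplane(m,np.c_[u,v],.04)[o]; X=X.mean(0)[:2]-C; print('port',o.sum(),np.arctan2(X[1],X[0]))
E
```

```text
210 [0.5237 0.1431 0.0356]
149 [0.5232 0.1431 0.0218]
0 0.5817102750182624 [0.34776059 0.81910223]
1 0.554827330238192 [0.31564014 0.79535687]
port 22 0.38065870239416216
```

```bash
python3 - <<'E'
from h import *
to([.57,-.126,.20],3.06)
E
python3 -m inch '[[0,45,0,0,0,0],[0,45,0,0,0,0],[0,45,0,0,0,0],[0,45,0,0,0,0],[-5,45,10,0,0,0],[-10,45,10,0,0,0],[-8,0,10,0,0,0],[0,0,0,0,0,0]]' 0.6 80
cat > lid.py <<'E'
from h import *
import sys
m=bot.camera_model('wrist'); p,d=save('wrist',sys.argv[1])
v,u=np.mgrid[0:400,0:640]; u=u.ravel();v=v.ravel(); W=world(m,np.c_[u,v],d[v,u])
g=p[v,u].astype(int).max(1)
near=np.hypot(W[:,0]-.548,W[:,1]+.126)<.045
s=near&(W[:,2]>.058)&(W[:,2]<.075)
P=W[s]; c,(w,h),an=cv2.minAreaRect(P[:,:2].astype(np.float32)); print('bar top rect',s.sum(),c,w,h,an,'z',np.median(P[:,2]))
q=P[:,:2]-P[:,:2].mean(0); e,V=np.linalg.eigh(np.cov(q.T)); print('mean',P.mean(0),'dir',np.arctan2(V[1,1],V[0,1]))
s=near&(W[:,2]>.030)&(W[:,2]<.045)&(g>100); P=W[s]; print('flange',cv2.minEnclosingCircle(P[:,:2].astype(np.float32)),np.median(P[:,2]))
to(None)
E
python3 lid.py w2
```

```text
t 2.65 pos [0.5487 0.1445 0.2306] yaw 3.0588 tilt z [-8.e-04 -3.e-04 -1.e+00] F [ 0.6  0.6 -0.9] M [ 0.03  0.03 -0.01] w 0.0853 q6 -1.37
tool delta mm [ -43.6 -267.8   30.6]
rz deg -0.07
t: 3.65
tool_pos: [0.5919, 0.4118, 0.2001]
orientation: [-0.128, -3.137, 0.002]
wrist_force: [-1.1, 0.1, 0.2]
grip_width: 0.0512
bar top rect 0 (0.0, 0.0) 0.0 0.0 0.0 z nan
mean [nan nan nan] dir nan
flange ((0.0, 0.0), 0.0) nan
t 3.7 pos [0.592  0.4115 0.2012] yaw 3.0594 tilt z [-6.e-04 -6.e-04 -1.e+00] F [ 0.6 -0.8 -0.3] M [-0.01  0.   -0.01] w 0.0512 q6 -0.99
  return _methods._mean(a, axis=axis, dtype=dtype,
  ret = ret.dtype.type(ret / rcount)
lid.py:9: RuntimeWarning: Mean of empty slice.
  q=P[:,:2]-P[:,:2].mean(0); e,V=np.linalg.eigh(np.cov(q.T)); print('mean',P.mean(0),'dir',np.arctan2(V[1,1],V[0,1]))
  ret = um.true_divide(
  avg = a.mean(axis, **keepdims_kw)
lid.py:9: RuntimeWarning: Degrees of freedom <= 0 for slice
  q=P[:,:2]-P[:,:2].mean(0); e,V=np.linalg.eigh(np.cov(q.T)); print('mean',P.mean(0),'dir',np.arctan2(V[1,1],V[0,1]))
  c *= np.true_divide(1, fact)
  c *= np.true_divide(1, fact)
```

View pics/w2.png

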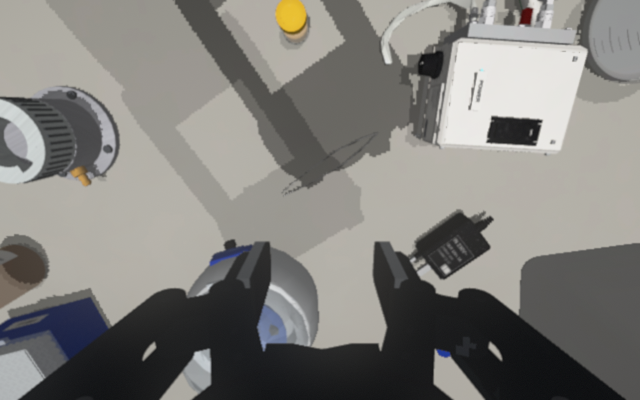

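I typed the y shift with the wrong sign, so the arm moved left through free space and touched nothing. I'm going back.

```bash
python3 -m inch '[[0,-20,-20,0,0,0],[5,-60,-10,0,0,0],[10,-60,0,0,0,0],[10,-60,0,0,0,0],[0,-60,0,0,0,0],[0,-60,0,0,0,0],[0,-60,0,0,0,0],[0,-60,10,0,0,0],[0,-60,10,0,0,0],[0,-40,10,0,0,0]]'
python3 -c "
from h import *
to([.57,-.126,.20],3.06)"
```

```text
t: 4.95
tool_pos: [0.5218, -0.1271, 0.2032]
orientation: [0.132, 3.136, -0.002]
wrist_force: [0.4, 0.8, -0.6]
grip_width: 0.0514
t 4.95 pos [ 0.5218 -0.1271  0.2032] yaw 3.0573 tilt z [ 0.0025 -0.0016 -1.    ] F [ 0.4  0.8 -0.6] M [0.02 0.02 0.01] w 0.0514 q6 -1.87
tool delta mm [-47.9   5.2   3.3]
rz deg -0.16
```

```bash
python3 -m inch '[[-24,2,0,0,0,0],[-24,2,0,0,0,0],[0,0,0,0,0,0],[0,0,0,0,0,0]]'
python3 lid.py w3
```

```text
t: 5.45
tool_pos: [0.5706, -0.1243, 0.2025]
orientation: [0.129, 3.138, -0.001]
wrist_force: [-0.2, 0.4, 0.5]
grip_width: 0.0513
bar top rect 930 (0.5481519103050232, -0.12941335141658783) 0.013659318909049034 0.05765299126505852 85.29862976074219 z 0.06537846929421579
mean [ 0.54694594 -0.12895076  0.06524469] dir 3.0594477005151384
flange ((0.5482767224311829, -0.12909334897994995), 0.03694168105721474) 0.03766671492656368
t 5.5 pos [ 0.5706 -0.1241  0.2024] yaw 3.0593 tilt z [ 1.e-03 -6.e-04 -1.e+00] F [-0.  -0.5 -0.1] M [ 0.02 -0.02  0.  ] w 0.0511 q6 -1.83
```

View pics/w3.png

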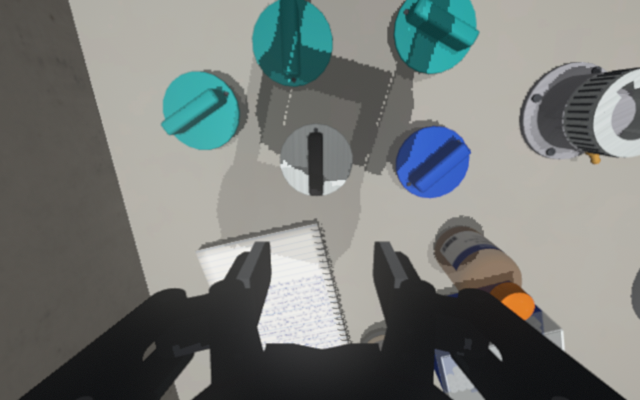

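The real lid is at pixel (316,160) with its bar upright in the picture. That puts it at (0.548,-0.129), bar top 0.065, yaw matched. Descending.

```bash
python3 -c "
from h import *
to([.5482,-.129,.041],3.0594)"
```

```text
t 5.5 pos [ 0.5706 -0.1241  0.2024] yaw 3.0593 tilt z [ 1.e-03 -6.e-04 -1.e+00] F [-0.  -0.5 -0.1] M [ 0.02 -0.02  0.  ] w 0.0511 q6 -1.83
tool delta mm [ 22.1  -6.6 161.4]
rz deg -0.0
```

```bash
python3 -m inch '[[11,-3.3,25,0,0,0],[11,-3.3,25,0,0,0],[0,0,25,0,0,0],[0,0,20,0,0,0],[0,0,20,0,0,0],[0,0,15,0,0,0],[0,0,0,0,0,0]]'
python3 - <<'E'
from h import *
save('wrist','w4'); to([.5482,-.129,.041],3.0594)
E
```

```text
t: 6.38
tool_pos: [0.5483, -0.1285, 0.0708]
orientation: [-0.128, -3.138, -0.0]
wrist_force: [-0.3, 0.1, -0.3]
grip_width: 0.0511
t 6.42 pos [ 0.5488 -0.1286  0.0716] yaw 3.0598 tilt z [-1.e-04 -1.e-04 -1.e+00] F [-0.6  0.4 -0.5] M [-0.04 -0.02 -0.  ] w 0.0511 q6 -1.86
tool delta mm [ 0.6 -0.4 30.6]
rz deg 0.02
```

View pics/w4.png

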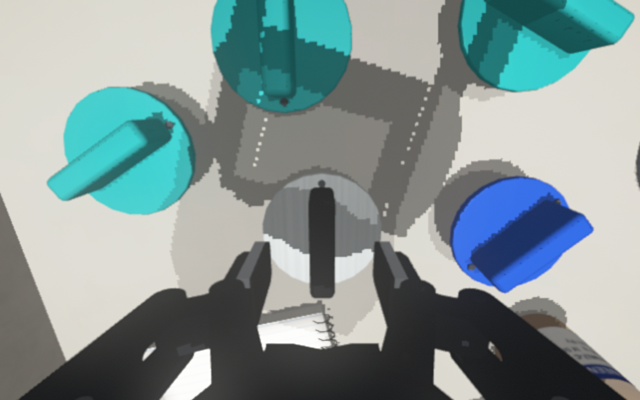

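The bar at (321,245) is centred between the fingers at 265 and 377. Lowering the last 30 mm and closing.

```bash
python3 -m inch '[[0,0,15,0,0,0],[0,0,10,0,0,0],[0,0,5,0,0,0],[0,0,0,0,0,0]]'
python3 -m inch '[[0,0,0,0,0,0],[0,0,0,0,0,0],[0,0,0,0,0,0],[0,0,0,0,0,0],[0,0,0,0,0,0]]' 0 90
python3 -c "
from h import *
to(None)"
```

```text
t: 6.92
tool_pos: [0.5489, -0.1285, 0.0409]
orientation: [-0.128, -3.138, -0.0]
wrist_force: [-0.6, 0.4, 0.2]
grip_width: 0.0511
t: 7.55
tool_pos: [0.5494, -0.1287, 0.0419]
orientation: [0.128, 3.138, -0.001]
wrist_force: [0.3, 0.1, 6.0]
grip_width: 0.0121
t 7.55 pos [ 0.5494 -0.1287  0.0419] yaw 3.0599 tilt z [ 1.e-03 -4.e-04 -1.e+00] F [0.3 0.1 6. ] M [0.03 0.01 0.01] w 0.0121 q6 -1.86
```

```bash
python3 -m inch '[[0,0,-5,0,0,0],[0,0,-15,0,0,0],[0,0,-35,0,0,0],[0,0,-40,0,0,0],[0,0,-40,0,0,0],[0,0,-25,0,0,0],[0,0,0,0,0,0],[0,0,0,0,0,0]]'
python3 - <<'E'
from h import *
save('wrist','w5'); to([.5235,.143,.20],.57+np.pi)
E
```

```text
t: 8.55
tool_pos: [0.5486, -0.1284, 0.2005]
orientation: [-0.128, -3.138, -0.0]
wrist_force: [-0.5, 0.8, -1.4]
grip_width: 0.0124
t 8.6 pos [ 0.5485 -0.1284  0.2002] yaw 3.0598 tilt z [-1.7e-03  5.0e-04 -1.0e+00] F [ 0.1 -1.2 -1.8] M [-0.01 -0.01  0.02] w 0.0121 q6 -1.86
tool delta mm [ 47.1 268.5   0.3]
rz deg -37.34
```

View pics/w5.png

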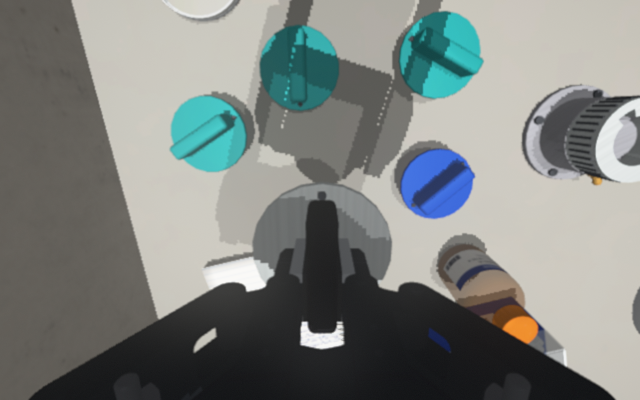

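The lid is in hand: flange at about (321,232), bar central, weight 1.6 N. I'll measure its centre in the tool frame.

```bash
cat > inhand.py <<'E'
from h import *
import sys
from scipy.optimize import least_squares
o=bot.get_obs(); T=R.from_rotvec(o['orientation']).as_matrix()
m=bot.camera_model('wrist'); d=np.load('/tmp/%s.npz'%sys.argv[1])['d']
v,u=np.mgrid[0:400,200:440]; u=u.ravel();v=v.ravel(); W=(world(m,np.c_[u,v],d[v,u])-o['tool_pos'])@T
s=(abs(W[:,2]-.004)<.004)&(np.hypot(W[:,0],W[:,1])<.05)&(W[:,0]>0.0)
print(s.sum(),np.median(W[s,2]))
P=W[s]
# outer edge: per angle max radius
a=np.arctan2(P[:,1],P[:,0]); r=np.hypot(P[:,0],P[:,1]); E=[]
for b in np.linspace(-1.4,1.4,57):
    k=abs(a-b)<.025
    if k.sum()>3: E.append(P[k][r[k].argmax(),:2])
E=np.array(E); q=least_squares(lambda q:np.hypot(E[:,0]-q[0],E[:,1]-q[1])-.037,[0,0],loss='soft_l1',f_scale=.0005).x; print('flange centre in tool',q)
E
python3 inhand.py w5
```

```text
5850 0.004231802077151108
flange centre in tool [ 0.00035024 -0.00033909]
```

```bash
python3 -m inch '[[5,30,0,0,0,0],[6,40,0,0,0,0],[6,40,0,0,0,0],[6,40,0,0,0,0],[6,40,0,0,0,0],[6,40,0,0,0,0],[6,38,0,0,0,0],[6,0,0,0,0,0]]'
python3 -m inch '[[0,0,0,0,0,-9.4],[0,0,0,0,0,-9.4],[0,0,0,0,0,-9.3],[0,0,0,0,0,-9.3],[0,0,0,0,0,0]]'
python3 - <<'E'
from h import *
save('scene','s1');to([.5235,.143,.20],.57+np.pi)
E
```

```text
t: 9.6
tool_pos: [0.5233, 0.1444, 0.2]
orientation: [-0.124, -3.137, 0.0]
wrist_force: [-1.4, -0.6, -2.4]
grip_width: 0.0121
t: 10.22
tool_pos: [0.5238, 0.1417, 0.2006]
orientation: [0.882, -3.014, 0.0]
wrist_force: [0.5, -0.0, -2.7]
grip_width: 0.0123
t 10.28 pos [0.5238 0.1418 0.2007] yaw -2.5747 tilt z [-1.e-03 -4.e-04 -1.e+00] F [ 0.1  0.8 -2.6] M [ 0.03 -0.01 -0.01] w 0.0128 q6 -2.02
tool delta mm [-0.4  1.2  0.7]
rz deg -0.18
```

View pics/s1.png

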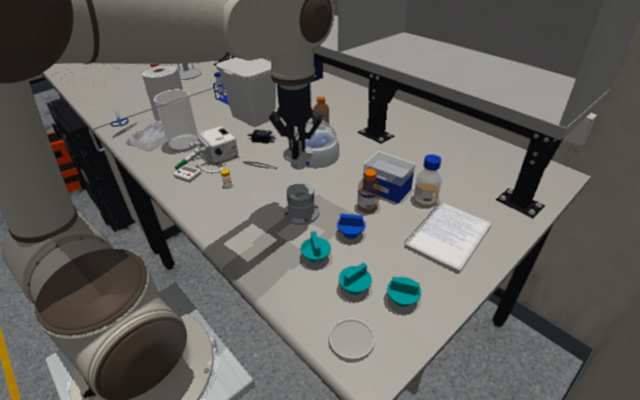

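```bash
python3 -m inch '[[-0.4,1.2,20,0,0,0],[0,0,25,0,0,0],[0,0,20,0,0,0],[0,0,8,0,0,0],[0,0,0,0,0,0]]'
python3 -c "
from h import *
to([.5235,.143,.110],.57+np.pi)"
```

```text
t: 10.9
tool_pos: [0.5236, 0.1434, 0.1282]
orientation: [0.882, -3.015, 0.0]
wrist_force: [0.5, -0.4, -1.8]
grip_width: 0.0122
t 10.9 pos [0.5236 0.1434 0.1282] yaw -2.5723 tilt z [-6.e-04 -2.e-04 -1.e+00] F [ 0.5 -0.4 -1.8] M [-0.01  0.01 -0.01] w 0.0122 q6 -2.01
tool delta mm [ 0.3 -0.3 18.2]
rz deg -0.04
```

```bash
python3 -m inch '[[0,0,3,0,0,0],[0,0,3,0,0,0],[0,0,2,0,0,0],[0,0,0,0,0,0]]'; python3 -m inch '[[0,0,3,0,0,0],[0,0,3,0,0,0],[0,0,2,0,0,0],[0,0,0,0,0,0]]'
python3 -c "
from h import *
to([.5235,.143,.110],.57+np.pi)"
```

```text
t: 11.4
tool_pos: [0.5237, 0.1436, 0.1202]
orientation: [0.885, -3.014, 0.0]
wrist_force: [0.3, -0.5, -2.5]
grip_width: 0.0123
t: 11.9
tool_pos: [0.5236, 0.1436, 0.1121]
orientation: [0.885, -3.014, 0.0]
wrist_force: [0.2, -0.3, -2.2]
grip_width: 0.0123
t 11.9 pos [0.5236 0.1436 0.1121] yaw -2.5706 tilt z [-4.e-04 -1.e-04 -1.e+00] F [ 0.2 -0.3 -2.2] M [ 0.02  0.   -0.01] w 0.0123 q6 -2.02
tool delta mm [ 0.4 -0.4  2.1]
rz deg 0.06
```

The plug is in the bore with no side force. Now feeling for the slots: rim contact would come at TCP 0.110, the spring at 0.102.

```bash
python3 -m inch '[[0,0,1,0,0,0],[0,0,1,0,0,0],[0,0,1,0,0,0],[0,0,0,0,0,0]]'; python3 -m inch '[[0,0,1,0,0,0],[0,0,1,0,0,0],[0,0,0,0,0,0]]'
```

```text
t: 12.4
tool_pos: [0.5237, 0.1436, 0.1092]
orientation: [0.885, -3.014, 0.0]
wrist_force: [0.7, -0.8, -2.8]
grip_width: 0.0123
t: 12.78
tool_pos: [0.5237, 0.1436, 0.1072]
orientation: [0.885, -3.014, 0.0]
wrist_force: [0.5, -0.5, -1.2]
grip_width: 0.0123
```

```bash
python3 -m inch '[[0,0,1.5,0,0,0],[0,0,1.5,0,0,0],[0,0,0,0,0,0]]'; python3 -m inch '[[0,0,1,0,0,0],[0,0,1,0,0,0],[0,0,1,0,0,0],[0,0,0,0,0,0]]'
```

```text
t: 13.15
tool_pos: [0.5237, 0.1436, 0.1041]
orientation: [0.885, -3.014, 0.0]
wrist_force: [0.1, 0.3, -1.5]
grip_width: 0.0122
t: 13.65
tool_pos: [0.5238, 0.1436, 0.1015]
orientation: [-0.885, 3.014, -0.0]
wrist_force: [-2.0, 0.3, 3.5]
grip_width: 0.0123
```

The lugs are in the slots and the spring is felt from about 0.102. Pressing down.

```bash
python3 -m inch '[[0,0,2,0,0,0],[0,0,2,0,0,0],[0,0,0,0,0,0]]'; python3 -m inch '[[0,0,2,0,0,0],[0,0,1,0,0,0],[0,0,0,0,0,0]]'
python3 -c "
from h import *
to([.5236,.1433,.093],.57+np.pi)"
```

```text
t: 14.02
tool_pos: [0.5238, 0.1436, 0.0973]
orientation: [-0.885, 3.014, -0.0]
wrist_force: [-1.6, -0.4, 5.7]
grip_width: 0.0122
t: 14.4
tool_pos: [0.5238, 0.1436, 0.0945]
orientation: [-0.885, 3.014, -0.0]
wrist_force: [-1.9, -0.5, 7.0]
grip_width: 0.0123
t 14.4 pos [0.5238 0.1436 0.0945] yaw -2.5705 tilt z [ 4.e-04 -0.e+00 -1.e+00] F [-1.9 -0.5  7. ] M [0.   0.46 0.01] w 0.0123 q6 -2.02
tool delta mm [ 0.4 -0.1  1.5]
rz deg 0.06
```

```bash
python3 -m inch '[[0,0,2,0,0,0],[0,0,0,0,0,0]]'; python3 -m inch '[[0,0,0,0,0,5],[0,0,0,0,0,5],[0,0,0,0,0,0]]'
python3 -c "
from h import *
to([.5236,.1433,.093],.57+np.pi)"
```

```text
t: 14.65
tool_pos: [0.5239, 0.1436, 0.0925]
orientation: [-0.885, 3.014, -0.0]
wrist_force: [-3.3, 0.1, 9.1]
grip_width: 0.0124
t: 15.02
tool_pos: [0.5242, 0.1437, 0.0928]
orientation: [-0.616, 3.079, -0.0]
wrist_force: [-0.5, 0.7, 7.0]
grip_width: 0.0122
t 15.03 pos [0.5242 0.1437 0.0928] yaw -2.7466 tilt z [ 1.2e-03  1.0e-04 -1.0e+00] F [-0.5  0.7  7. ] M [ 0.01  0.14 -0.  ] w 0.0122 q6 -1.84
tool delta mm [ 0.7 -0.1 -0.2]
rz deg -10.03
```

```bash
python3 -m inch '[[0,0,0,0,0,6],[0,0,0,0,0,6],[0,0,0,0,0,6],[0,0,0,0,0,0]]'; python3 -c "
from h import *
to([.5236,.1433,.093],.57+np.pi)"; python3 -m inch '[[0,0,0,0,0,6],[0,0,0,0,0,6],[0,0,0,0,0,6],[0,0,0,0,0,0]]'
python3 -c "
from h import *
to([.5236,.1433,.093],.57+np.pi)"
```

```text
t: 15.52
tool_pos: [0.5243, 0.1437, 0.0928]
orientation: [-0.126, 3.138, 0.0]
wrist_force: [0.5, -0.8, 7.7]
grip_width: 0.0123
t 15.53 pos [0.5243 0.1437 0.0928] yaw -3.0611 tilt z [ 1.4e-03  1.0e-04 -1.0e+00] F [ 0.5 -0.8  7.7] M [ 0.02  0.06 -0.11] w 0.0123 q6 -1.53
tool delta mm [ 0.7 -0.3 -0.2]
rz deg -28.04
t: 16.02
tool_pos: [0.5242, 0.1437, 0.0928]
orientation: [0.366, 3.119, 0.0]
wrist_force: [-0.0, -0.4, 8.2]
grip_width: 0.0124
t 16.02 pos [0.5242 0.1437 0.0928] yaw 2.9079 tilt z [ 1.4e-03  1.0e-04 -1.0e+00] F [-0.  -0.4  8.2] M [ 0.01  0.01 -0.08] w 0.0124 q6 -1.21
tool delta mm [ 0.5 -0.5 -0.2]
rz deg -46.05
```

```bash
python3 -m inch '[[0,0,0,0,0,6],[0,0,0,0,0,6],[0,0,0,0,0,6],[0,0,0,0,0,0]]'; python3 -c "
from h import *
to(None,.57+np.pi)"; for i in 1; do python3 -m inch '[[0,0,0,0,0,3],[0,0,0,0,0,2],[0,0,0,0,0,0]]'; done
python3 -c "
from h import *
to([.5236,.1433,.093],.57+np.pi)"
```

```text
t: 16.52
tool_pos: [0.5242, 0.1437, 0.0928]
orientation: [0.849, 3.023, 0.001]
wrist_force: [0.7, -0.4, 8.0]
grip_width: 0.0122
t 16.52 pos [0.5242 0.1437 0.0928] yaw 2.5938 tilt z [ 1.4e-03  1.0e-04 -1.0e+00] F [ 0.7 -0.4  8. ] M [-0.01  0.02 -0.08] w 0.0122 q6 -0.9
rz deg -64.05
t: 16.9
tool_pos: [0.5242, 0.1437, 0.0928]
orientation: [0.979, 2.984, 0.001]
wrist_force: [0.7, 0.3, 6.5]
grip_width: 0.0125
t 16.9 pos [0.5242 0.1437 0.0928] yaw 2.5078 tilt z [ 1.4e-03  1.0e-04 -1.0e+00] F [0.7 0.3 6.5] M [ 0.03  0.04 -0.07] w 0.0125 q6 -0.81
tool delta mm [ 0.3 -0.7 -0.2]
rz deg -68.97
```

```bash
python3 -m inch '[[0,0,0,0,0,2],[0,0,0,0,0,2],[0,0,0,0,0,0]]';python3 -c "
from h import *
to(None,.57+np.pi)"; python3 -m inch '[[0,0,0,0,0,2],[0,0,0,0,0,0]]'
python3 -c "
from h import *
to(None,.57+np.pi)";python3 -m inch '[[0,0,0,0,0,1.5],[0,0,0,0,0,0]]'
python3 -c "
from h import *
to(None,.57+np.pi)"
```

```text
t: 17.27
tool_pos: [0.5242, 0.1437, 0.0928]
orientation: [1.082, 2.948, 0.001]
wrist_force: [0.0, 1.0, 7.8]
grip_width: 0.012
t 17.27 pos [0.5242 0.1437 0.0928] yaw 2.4379 tilt z [ 1.4e-03  1.0e-04 -1.0e+00] F [0.  1.  7.8] M [ 0.   -0.01 -0.06] w 0.012 q6 -0.74
rz deg -72.98
t: 17.52
tool_pos: [0.5243, 0.1436, 0.0928]
orientation: [1.134, 2.929, 0.001]
wrist_force: [-0.0, 0.4, 8.5]
grip_width: 0.012
t 17.52 pos [0.5243 0.1436 0.0928] yaw 2.403 tilt z [ 1.4e-03  1.0e-04 -1.0e+00] F [-0.   0.4  8.5] M [-0.01  0.06 -0.09] w 0.012 q6 -0.71
rz deg -74.98
t: 17.77
tool_pos: [0.5243, 0.1436, 0.0928]
orientation: [1.172, 2.914, 0.001]
wrist_force: [-0.8, -0.2, 7.9]
grip_width: 0.0125
t 17.77 pos [0.5243 0.1436 0.0928] yaw 2.377 tilt z [ 1.4e-03  1.0e-04 -1.0e+00] F [-0.8 -0.2  7.9] M [0.01 0.05 0.01] w 0.0125 q6 -0.68
rz deg -76.47
```

```bash
python3 -m inch '[[0,0,0,0,0,1.5],[0,0,0,0,0,0]]';python3 -c "
from h import *
to(None,.57+np.pi)"; python3 -m inch '[[0,0,0,0,0,1.5],[0,0,0,0,0,0]]'
python3 -c "
from h import *
to(None,.57+np.pi)";python3 -m inch '[[0,0,0,0,0,1.5],[0,0,0,0,0,0]]'
python3 -c "
from h import *
to(None,.57+np.pi)"
```

```text
t: 18.02
tool_pos: [0.5242, 0.1437, 0.0928]
orientation: [1.209, 2.898, 0.001]
wrist_force: [1.0, 0.1, 7.9]
grip_width: 0.0126
t 18.02 pos [0.5242 0.1437 0.0928] yaw 2.3509 tilt z [ 1.4e-03  1.0e-04 -1.0e+00] F [1.  0.1 7.9] M [ 0.04  0.05 -0.02] w 0.0126 q6 -0.65
rz deg -77.96
t: 18.27
tool_pos: [0.5243, 0.1437, 0.0928]
orientation: [1.247, 2.882, 0.001]
wrist_force: [0.3, 1.3, 8.2]
grip_width: 0.0122
t 18.27 pos [0.5243 0.1437 0.0928] yaw 2.3247 tilt z [ 1.5e-03  1.0e-04 -1.0e+00] F [0.3 1.3 8.2] M [ 0.07 -0.05 -0.02] w 0.0122 q6 -0.63
rz deg -79.47
t: 18.52
tool_pos: [0.5245, 0.1438, 0.0929]
orientation: [1.285, 2.865, 0.002]
wrist_force: [3.0, 1.6, 7.9]
grip_width: 0.0123
t 18.52 pos [0.5245 0.1438 0.0929] yaw 2.2986 tilt z [ 2.e-03  3.e-04 -1.e+00] F [3.  1.6 7.9] M [ 0.18 -0.36  0.19] w 0.0123 q6 -0.6
rz deg -80.96
```

```bash
python3 -m inch '[[0,0,0,0,0,1],[0,0,0,0,0,0]]';python3 -c "
from h import *
to(None,.57+np.pi)"
```

```text
t: 18.77
tool_pos: [0.5245, 0.1438, 0.0929]
orientation: [1.309, 2.854, 0.002]
wrist_force: [2.0, 0.6, 7.4]
grip_width: 0.0123
t 18.77 pos [0.5245 0.1438 0.0929] yaw 2.2816 tilt z [ 2.1e-03  3.0e-04 -1.0e+00] F [2.  0.6 7.4] M [ 0.25 -0.42  0.57] w 0.0123 q6 -0.58
rz deg -81.93
```

The stop is felt: the moment rises to 0.57 N m. I'll back off 2° inside the play and let it up.

```bash
python3 -m inch '[[0,0,0,0,0,-2],[0,0,0,0,0,0]]';python3 -c "
from h import *
to(None,.57+np.pi)"; python3 -m inch '[[0,0,-1.5,0,0,0],[0,0,-1.5,0,0,0],[0,0,0,0,0,0]]'; python3 -c "
from h import *
to(None,.57+np.pi)"
python3 -m inch '[[0,0,-1,0,0,0],[0,0,-1,0,0,0],[0,0,0,0,0,0]]'; python3 -c "
from h import *
to(None,.57+np.pi)"
```

```text
t: 19.02
tool_pos: [0.5244, 0.1438, 0.0929]
orientation: [1.258, 2.877, 0.002]
wrist_force: [2.5, 0.9, 8.5]
grip_width: 0.0123
t 19.02 pos [0.5244 0.1438 0.0929] yaw 2.3169 tilt z [ 1.9e-03  3.0e-04 -1.0e+00] F [2.5 0.9 8.5] M [ 0.23 -0.3   0.05] w 0.0123 q6 -0.62
rz deg -79.91
t: 19.4
tool_pos: [0.5244, 0.1438, 0.0959]
orientation: [1.259, 2.877, 0.002]
wrist_force: [1.9, 1.3, 6.9]
grip_width: 0.0124
t 19.4 pos [0.5244 0.1438 0.0959] yaw 2.3164 tilt z [ 1.8e-03  3.0e-04 -1.0e+00] F [1.9 1.3 6.9] M [ 0.25 -0.32  0.03] w 0.0124 q6 -0.62
rz deg -79.94
t: 19.77
tool_pos: [0.5243, 0.1437, 0.0977]
orientation: [1.259, 2.877, 0.001]
wrist_force: [4.2, 2.8, 5.4]
grip_width: 0.0125
t 19.77 pos [0.5243 0.1437 0.0977] yaw 2.3163 tilt z [ 1.4e-03  3.0e-04 -1.0e+00] F [4.2 2.8 5.4] M [ 0.46 -1.01  0.12] w 0.0125 q6 -0.62
rz deg -79.94
```

```bash
python3 -m inch '[[0,0,-0.7,0,0,0],[0,0,0,0,0,0]]'; python3 -c "
from h import *
to(None,.57+np.pi)"
```

```text
t: 20.02
tool_pos: [0.5242, 0.1437, 0.0979]
orientation: [1.26, 2.877, 0.001]
wrist_force: [7.4, 2.5, 1.2]
grip_width: 0.0126
t 20.02 pos [0.5242 0.1437 0.0979] yaw 2.3163 tilt z [ 1.e-03  2.e-04 -1.e+00] F [7.4 2.5 1.2] M [ 0.48 -1.32  0.11] w 0.0126 q6 -0.62
rz deg -79.94
```

The roof is felt at handle height ~108 mm, so it is locked. Releasing.

```bash
python3 -m inch '[[0,0,0,0,0,0],[0,0,0,0,0,0],[0,0,0,0,0,0],[0,0,0,0,0,0],[0,0,0,0,0,0]]' 0.6; python3 -c "
from h import *
to(None)"
python3 -m inch '[[0,0,-5,0,0,0],[0,0,-10,0,0,0],[0,0,-15,0,0,0],[0,0,-30,0,0,0],[0,0,-40,0,0,0],[0,0,-20,0,0,0],[0,0,0,0,0,0],[0,0,0,0,0,0]]'
python3 - <<'E'
from h import *
to(None)
m=bot.camera_model('wrist'); p,d=save('wrist','w6')
v,u=np.mgrid[0:400,0:640]; u=u.ravel();v=v.ravel(); W=world(m,np.c_[u,v],d[v,u])
near=np.hypot(W[:,0]-.524,W[:,1]-.1435)<.045
h=W[near,2]; s=near&(W[:,2]>.112)&(W[:,2]<.135); P=W[s]
print('bar top z',np.median(P[:,2]),s.sum()); q=P[:,:2]-P[:,:2].mean(0); e,V=np.linalg.eigh(np.cov(q.T)); print(cv2.minAreaRect(P[:,:2].astype(np.float32)),'dir',np.arctan2(V[1,1],V[0,1]))
s=near&(W[:,2]>.085)&(W[:,2]<.102); print('flange z',np.median(W[s,2]),'(lock: 94, 91 if unlocked), bar 122')
E
```

```text
t: 20.65
tool_pos: [0.5237, 0.1436, 0.098]
orientation: [-1.26, -2.878, 0.0]
wrist_force: [-0.9, 0.8, 0.5]
grip_width: 0.0512
t 20.65 pos [0.5237 0.1436 0.098 ] yaw 2.3163 tilt z [-1.e-04 -1.e-04 -1.e+00] F [-0.9  0.8  0.5] M [ 0.02 -0.07  0.05] w 0.0512 q6 -0.62
t: 21.65
tool_pos: [0.5234, 0.1436, 0.2174]
orientation: [-1.26, -2.877, 0.001]
wrist_force: [-0.8, -0.2, -1.3]
grip_width: 0.051
t 21.65 pos [0.5234 0.1436 0.2174] yaw 2.3163 tilt z [-7.e-04 -2.e-04 -1.e+00] F [-0.8 -0.2 -1.3] M [-0.02 -0.01  0.  ] w 0.051 q6 -0.62
bar top z 0.12141929121085437 1182
((0.5232376456260681, 0.1436677873134613), (0.01375837717205286, 0.05755842477083206), 43.17503356933594) dir 2.325540694839392
flange z 0.09373286881920459 (lock: 94, 91 if unlocked), bar 122
```

View pics/w6.png

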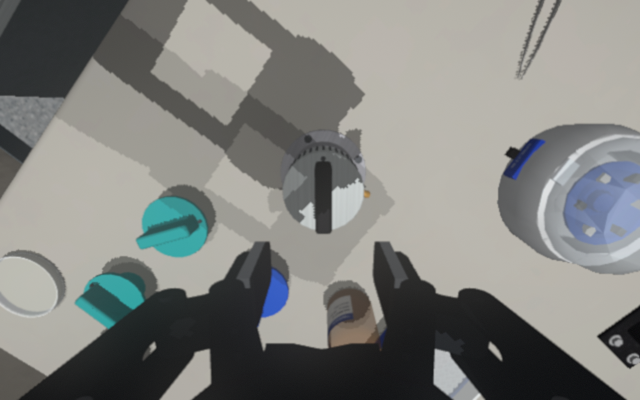

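The lid sits on the chamber at (323,195): bar top 121.4 mm, so handle about 107.5 mm, turned 1.39 rad. A quick check on the bystanders, then I'll hand it in.

```bash
python3 - <<'E'
from h import *
for c in ['scene','top']:
    p,d=save(c,c+'9')
    for n in ['amber_bottle','vial','petri']: print(c,n,[(np.round(r['at']),round(r['confidence'],2)) for r in bot.find_in(c,n)[:2]])
q=np.load('/tmp/scene0.npz')['p'].astype(int); p=np.load('/tmp/scene9.npz')['p'].astype(int)
for n,(u,v) in dict(bottle=(369,190),vial=(227,178),petri=(351,340)).items():
    print(n,abs(p[v-12:v+12,u-10:u+10]-q[v-12:v+12,u-10:u+10]).mean())
to(None); bot.finish_job()
E
```

```text
scene amber_bottle [(array([306., 211.]), 0.64), (array([226., 178.]), 0.61)]
scene vial [(array([298., 211.]), 0.71), (array([226., 178.]), 0.6)]
scene petri [(array([348., 340.]), 0.92)]
top amber_bottle [(array([333., 155.]), 0.61)]
top vial []
top petri [(array([417., 263.]), 0.6)]
bottle 1.7777777777777777
vial 3.154166666666667
petri 3.6805555555555554
t 22.1 pos [0.5237 0.1436 0.2178] yaw 2.3163 tilt z [-4.e-04 -1.e-04 -1.e+00] F [-0.2 -0.3 -0.1] M [ 0.02 -0.02  0.01] w 0.0512 q6 -0.62
the job is handed in; nothing more can be done
```

The lid is locked on the chamber and the job is handed in at t = 22.1 s, with the gripper open and well clear. I lowered the lid into the slots by feel and pressed it to about 103 mm. Then I twisted it clockwise to the felt stop (0.57 N m), backed off 2°, let it rise until it met the notch roof, and released it.

- **Lock:** After release the handle stands at about 107.5 mm, where 108 mm is locked and 105 mm is not. The flange is at 93.7 mm (94 mm expected). The lid has turned about 1.39 rad from where it went in. That is 0.01 rad more than the 1.38 rad the figures allow, which fits the error in my slot bearing.
- **Forces:** The largest wrist-force reading I took was about 9 N.
- **Bystanders:** Picture patches around the bottle, vial and dish hardly differ before and after. The detectors agreed only in part: at the end they gave wrong extra hits for the bottle and vial in the scene view and missed the vial in the top view.
- **Slip along the way:** I typed one travel move with the wrong sign, so the arm went left through free space. It touched nothing and I brought it straight back.

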